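# Sort the cedar moth blocks by feel

### The arm

A 7-joint arm with a two-finger parallel gripper is mounted at the origin on the work surface. World frame = base frame: x ahead of the robot, y to its left, z up, the work surface at z = 0. Lengths are in m, angles in rad, forces in N, time in s.
With the tool pointing down it reaches from about 0.4 to 0.85 m from the base axis. Payload 4.4 kg.
Tool frame: the origin (TCP) lies on the centre line of the jaws, within the pads' length; the fingertips stand 8 mm ahead of it and the grasp point (between the pads) lies 11 mm behind it; z points along the fingers, y is the line along which they close (so a half turn about z gives the same grasp; the last joint's range is limited). The gripper opens to 94 mm and grips with 3 to 60 N. Pads are 16 mm wide; open, the fingers measure 119 mm over their backs; the gripper's body (75 mm by 177 mm) begins 78 mm behind the grasp point.
Start: joints at [1.206, 0.628, 0.038, 1.517, -0.027, 0.996, -0.02], TCP at [0.191, -0.621, 0.213] pointing down, gripper open.
Joint ranges: [-3.06, 3.06], [-0.37, 2.12], [-1.25, 1.32], [0.18, 2.47], [-1.1, 4.24], [0.23, 1.98], [-2.94, 2.94]. Speed limits (rad/s): [2.57, 2.57, 3.14, 3.14, 3.14, 3.14, 3.14].

### API

Orientations are given as a unit quaternion [w, x, y, z].
In Python, from bench import * gives the robot as it stands. The module is installed in compiled form; this text tells all that it offers.
- The arm moves only by the tool carry_out, never from a script. Its argument "commands" is a list of rows, each a list of 2 entries, a list of its own where there are three numbers: the shift along the tool's x, y, z in cm, then the turn, a rotation vector about the tool's x, y, z in rad. In form: [[[x, y, z], [ax, ay, az]], ...]. A call has 1 to 12 rows; each row is the pose to reach, as a shift and turn from the pose commanded when the call began, along the tool's axes at that moment; what a row does not reach only later rows make up. A row lasts 1/12 s, in which the tool goes at most 41.7 mm and 7.16 degrees, less where a joint would pass 70% of its speed; a pose out of reach is approached as far as the arm can. A call with a gripper value outside its range is refused whole. "fingers" is the opening, from 0 (shut) to 1 (fully open), set as the call begins (left out, the last holds). The fingers move at their own pace and stop on an object; the grip force is fixed at half the most. Time passes only in rows, so rows that repeat a pose let the fingers close. It gives the time, the measured TCP pose, the force, the opening and the grip force at its end, in the units of the state.
- get_state(): the state, without advancing time (a new reading comes with each control period).
- camera(name): name is "side" or "top" or "wrist"; returns a dict with "pixels" (480x640x3 uint8, red, green, blue), "z_map" (480x640 float32, m along the optical axis (not along the pixel's ray), 0 where there is no reading), "mtx" (3x3 intrinsics, pixels), "k1" (the pictures are not rectified: a ray, as slopes to the right and down, at radius r is drawn at 1 + k1 r^2 times it, then the intrinsics apply), "R" (3x3) and "t" (3): a world point X has camera coordinates R X + t. Camera axes: x right, y down, z forward; pixel columns grow to the right and rows downward; lengths in m; the calibration is good to about 2 mm. A picture is of the moment at which its call begins.
- finish_job(): hands the job in; it is judged then, once.
The state is a dict: "time_s": time; "q": joint angles; "dq": joint speeds; "effort": joint torques, N m; "tool_pos": TCP position; "eef_rot": TCP orientation; "wrist_force": force on the tool from outside, world axes, zero at the start; "torque": the same for the moment, N m; "grip_width": finger opening in m; "gripper_force": force on a finger pad.
Only numpy, scipy, OpenCV 4.12 (cv2) and the standard library are available. Lean on these libraries where they do the work, as an engineer would, in place of code of your own. Each camera call takes 0.05 s, during which the arm holds its last target. There are 200 camera calls.

### The job

Three look-alike cedar moth blocks must be sorted by the feel of their undersides: one worn smooth glides over the shelf, one still rough from sanding drags. Push over the storage bin that stands on end so that it lies on its back on the cork liner, mouth up, and drag every block at least 5 cm along the bare shelf and let it lie there, so that all three have been felt before any is put away. Then put each smooth block in the bin for re-sanding and leave each rough one lying flat on the shelf, without disturbing the other things or knocking the vase over.

Things in the scene. Friction and masses are not known exactly. Their poses are not given: they have to be found in the camera images.
- bin: grey plastic storage bin, 0.3 kg, open-fronted box of 4 mm walls standing on end: 190 high (z), 190 wide (y), 70 deep (x). Origin: centre of the end it stands on; x runs from the open front (robot side) to the closed back. Its back's foot stands within 8 mm of the liner's near edge, which blocks it: the top pushed 60 to 90 mm to +x, it tips and falls on its back, a tray 182 x 182 inside, 66 deep
- bin_top (a point): middle of the front edge of the bin's top end wall, 190 above the shelf while the bin stands (the place to push); axes as the bin's
- bin_floor (a point): centre of the inner face of the bin's back: of the tray's floor once the bin lies on its back, then 9 mm above the shelf. Axes as the bin's: in the lying bin z runs along the liner away from the robot, y across, x points down
- liner: cork shelf liner, fixed, 250 (x) x 220 (y) x 5 thick. Origin: centre of its underside; its near edge, at x = -125, blocks the bin's foot
- cedar_a: first of three cedar blocks that look alike, 120 long (x) x 46 wide (y) x 20 thick, about 70 g, rounded edges, a small hole in the top near one end; it lies with its long side roughly away from the robot. Origin: centre of its underside, z up. The sides grip well; only the underside differs from block to block
- cedar_b: second cedar block, looks the same. Underside's friction coefficient on the shelf: about 0.14 if worn smooth, about 0.75 if rough (each within 20 %). At least one of the three is of each kind; which is which cannot be seen
- cedar_c: third cedar block, looks the same. A block's own weight gives little to feel: grip it by its sides, press it down with some newtons while dragging it, and compare the sideways force with the downward force
- vase: bystander: empty navy ceramic bud vase, 76 wide, 148 high; origin: centre of its underside
- ring_box: bystander: clear ring box in two tiers, 154 x 104 x 68; origin: centre of its underside
- tie_bar: bystander: aluminium tie bar, 60 x 7 x 8, between the blocks and the robot; origin: centre of its underside
- hanger: bystander: black plastic hanger with a steel hook, lying flat, 412 wide, 12 thick; origin near the middle of its trouser bar
- clothes_brush: bystander: wooden clothes brush, bristles down, 150 x 45 x 36; origin: centre of its underside
- shoehorn: bystander: steel shoehorn lying flat, 160 x 38 x 10; origin: its underside, near the middle
- freshener: bystander: battery fan clothes freshener with a toggle switch, fixed, 100 x 160 x 215 high; origin: centre of its underside
Mind the look-alikes: they are no part of the job. What is shaped like the cedar_c but purple or yellow is not meant. What is shaped like the cedar_b but black is not meant.

How it is judged:
On the way:
1. the bin lies on its back on the liner, and all three blocks lie flat on the shelf, each drawn at least 35 mm from where it first lay (angle between bin's own x axis and vertical above 2.97 rad and x of bin_floor in the frame of liner between -0.09 and 0.06 m and y of bin_floor in the frame of liner between -0.06 and 0.06 m and height (world z) of bin_floor below 0.016 m and height (world z) of each of cedar_a, cedar_b, cedar_c below 0.0075 m and angle between each of cedar_a, cedar_b, cedar_c's own z axis and vertical below 0.1 rad and distance of each of cedar_a, cedar_b, cedar_c from where it was at the start of the episode above 0.035 m), for 0.1 s.
At the end, for the whole second after the job is handed in: the bin lies level on its back on the liner (floor's centre within 60 mm of the liner's, 90 mm towards the robot), every smooth block is inside it (centre between the walls, below the rim; one may lie on the other), the rough block lies flat on the shelf, all at rest (angle between bin's own x axis and vertical above 2.97 rad and x of bin_floor in the frame of liner between -0.09 and 0.06 m and y of bin_floor in the frame of liner between -0.06 and 0.06 m and height (world z) of bin_floor below 0.016 m and x of cedar_a in the frame of bin_floor between -0.055 and 0.003 m and y of cedar_a in the frame of bin_floor between -0.085 and 0.085 m and z of cedar_a in the frame of bin_floor between -0.085 and 0.085 m and linear speed of each of cedar_a, cedar_c, cedar_b, bin below 0.02 m/s and x of cedar_c in the frame of bin_floor between -0.055 and 0.003 m and y of cedar_c in the frame of bin_floor between -0.085 and 0.085 m and z of cedar_c in the frame of bin_floor between -0.085 and 0.085 m and height (world z) of cedar_b below 0.0075 m and angle between cedar_b's own z axis and vertical below 0.1 rad); the robot touches nothing.
It fails at once if the vase is knocked over (angle between vase's own z axis and vertical above 0.5 rad).
It fails at once if another thing on the shelf is shifted by more than 40 mm (distance of any of vase, ring_box, tie_bar, hanger, clothes_brush, shoehorn from where it was at the start of the episode above 0.04 m).
It also fails if it takes over 72 s, if anything falls off the work surface, if the arm or the gripper's body presses on something with over 40 N, if the wrist force passes 120 N, or if a joint passes its speed limit or range.

## Working session

There is one attempt and no reset: what is moved stays moved. The work goes in short steps, Python scripts to look and compute and a tool call to move; the robot and the scene stay as the last step left them, time stands still between calls to the robot, and variables do not carry over. Pictures are saved under pics/ and viewed, at most 10 in all, crops included, and the job is handed in when it is done.

Besides the shell and the picture viewer there is one more tool, called as a command line: name --argument value ..., lists and objects as JSON in quotes. carry_out: Moves the arm, as the interface text tells. Its arguments: {"type":"object","properties":{"commands":{"type":"array"},"fingers":{"type":"number"}},"required":["commands"]}

```bash
mkdir -p pics
python3 - <<'E'
from bench import *
import cv2,numpy as np,pickle
s=get_state();print({k:np.round(v,3) for k,v in s.items()})
d={n:camera(n) for n in("top","side")}
pickle.dump(d,open('d0.pkl','wb'))
for n in d:
    cv2.imwrite(f'pics/{n}0.png',d[n]["pixels"][:,:,::-1]);print(n,d[n]["mtx"],d[n]["k1"],d[n]["R"],d[n]["t"])
E
```

```text
{'time_s': np.float64(0.0), 'q': array([ 1.206,  0.629,  0.038,  1.518, -0.027,  0.996, -0.02 ]), 'dq': array([-0.001,  0.   ,  0.001, -0.   , -0.001, -0.   ,  0.   ]), 'effort': array([-1.0000e-03, -5.4974e+01,  1.1430e+00, -1.8664e+01, -5.2000e-02,
        2.3000e-02,  0.0000e+00]), 'tool_pos': array([ 0.191, -0.621,  0.213]), 'eef_rot': array([-0.001,  0.989,  0.149, -0.   ]), 'wrist_force': array([ 0.295,  0.043, -0.473]), 'torque': array([-0.01 , -0.028,  0.054]), 'gripper_force': np.float64(0.0), 'grip_width': np.float64(0.094)}
top [[513.2706316    0.         313.78817526]
 [  0.         513.2706316  237.86722247]
 [  0.           0.           1.        ]] -0.14181550057262846 [[-0.00419706 -0.99998484 -0.00356508]
 [-0.9864724   0.00472453 -0.16385932]
 [ 0.16387368  0.00282913 -0.98647727]] [-0.05723696  0.5399306   1.5494871 ]
side [[553.64367043   0.         318.4967161 ]
 [  0.         553.64367043 238.7226606 ]
 [  0.           0.           1.        ]] 0.030648464510706123 [[-0.92515336 -0.37954261  0.0062185 ]
 [-0.29213995  0.70145397 -0.65008967]
 [ 0.24237473 -0.60324931 -0.75983206]] [0.47814432 0.27475057 1.52719992]
```

View pics/top0.png

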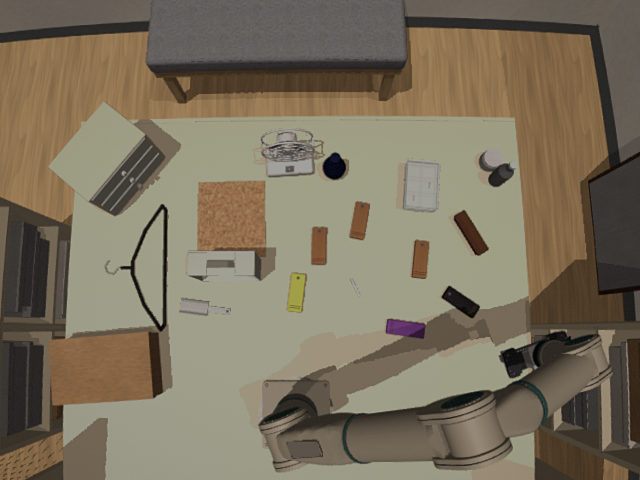

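View pics/side0.png

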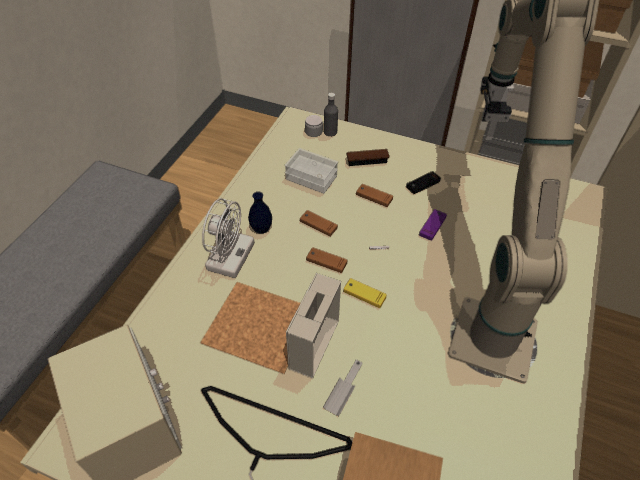

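The top view shows the brown blocks at (319,245), (360,220) and (420,259), the bin at (223,264) and the liner at (231,217). The vase is at (335,166) and the tie bar at (355,287). The side view agrees.

```bash
cat > h.py <<'E'
import numpy as np,cv2
def cast(c,px,z):
    px=np.asarray(px,float).reshape(-1,2);K=c["mtx"]
    d=(px-[K[0,2],K[1,2]])/[K[0,0],K[1,1]];u=d.copy()
    for _ in range(15): u=d/(1+c["k1"]*(u**2).sum(1,keepdims=True))
    w=np.c_[u,np.ones(len(u))]@c["R"];o=-c["R"].T@c["t"]
    return o+w*((z-o[2])/w[:,2])[:,None]
def rect(c,mask,z):
    cs,_=cv2.findContours(mask.astype(np.uint8),0,cv2.CHAIN_APPROX_NONE)
    k=max(cs,key=cv2.contourArea)
    p=cast(c,k.reshape(-1,2),z)[:,:2]
    (x,y),(w,h),a=cv2.minAreaRect((p*1000).astype(np.float32))
    if w<h: w,h,a=h,w,a+90
    return np.round([x,y,w,h,(a+90)%180-90],1)
def brown(c):
    h=cv2.cvtColor(c["pixels"],cv2.COLOR_RGB2HSV)
    return (h[...,0]<14)&(h[...,1]>125)&(h[...,2]>85)
def blocks(c,boxes,z=0.02):
    m=brown(c);o=[]
    for (u0,v0,u1,v1) in boxes:
        k=np.zeros_like(m);k[v0:v1,u0:u1]=m[v0:v1,u0:u1];o.append(rect(c,k,z))
    return o
def cloud(c):
    K=c["mtx"];v,u=np.mgrid[:480,:640];d=np.stack([(u-K[0,2])/K[0,0],(v-K[1,2])/K[1,1]],-1);w=d.copy()
    for _ in range(15): w=d/(1+c["k1"]*(w**2).sum(-1,keepdims=True))
    z=c["z_map"][...,None];X=np.concatenate([w*z,z],-1)
    P=(X-c["t"])@c["R"];P[c["z_map"]==0]=np.nan;return P
E
python3 - <<'E'
from h import *;import pickle
d=pickle.load(open('d0.pkl','rb'));c=d["top"]
for r in blocks(c,[(305,220,332,270),(345,195,375,245),(405,235,433,283)]):print(r)
h=cv2.cvtColor(c["pixels"],cv2.COLOR_RGB2HSV)
m=np.zeros((480,640),bool);m[175:262,190:272]=((h[...,1]>100)&(h[...,0]<20))[175:262,190:272]
print('liner',rect(c,m,0.005))
P=cloud(c)
for n,zl,zh,b in(('bintop',.18,.2,(180,240,270,290)),('vase',.02,.16,(318,148,352,185)),('ring',.03,.09,(395,150,448,220)),('yellow',.01,.04,(280,265,312,320)),('horn',.005,.03,(170,290,240,320))):
    q=P[b[1]:b[3],b[0]:b[2]].reshape(-1,3);q=q[(q[:,2]>zl)&(q[:,2]<zh)]
    print(n,len(q),np.round(np.percentile(q,[1,50,99],axis=0),3).tolist(), rect(c,np.nan_to_num((P[...,2]>zl)&(P[...,2]<zh)&(np.indices((480,640))[0]>=b[1])&(np.indices((480,640))[0]<b[3])&(np.indices((480,640))[1]>=b[0])&(np.indices((480,640))[1]<b[2])),(zl+zh)/2) )
m=brown(d["side"]);n,l,s,ce=cv2.connectedComponentsWithStats(m.astype(np.uint8))
for i in range(1,n):
    if 250<s[i,4]<900: print(s[i],rect(d["side"],l==i,0.015))
print(cast(c,[[350,280],[360,296]],0))
E
```

```text
[ 5.196e+02 -7.430e+01  1.115e+02  4.090e+01 -4.000e-01]
[ 600.3 -205.3  117.5   43.   -11.1]
[ 474.7 -394.5  116.6   42.4   -7.6]
liner [610.8 208.1 247.1 216.2   0.8]
bintop 1418 [[0.411, 0.111, 0.182], [0.448, 0.206, 0.189], [0.48, 0.297, 0.196]] [445.3 203.5 191.1  68.2  90. ]
vase 468 [[0.731, -0.159, 0.039], [0.754, -0.122, 0.092], [0.784, -0.089, 0.153]] [ 754.7 -123.7   77.7   71.2  -44.1]
ring 1700 [[0.63, -0.456, 0.032], [0.705, -0.4, 0.067], [0.785, -0.347, 0.075]] [ 705.  -401.1  169.5  109.    -5.6]
yellow 569 [[0.315, -0.029, 0.011], [0.374, -0.004, 0.019], [0.433, 0.024, 0.027]] [373.3  -3.2 119.6  45.7  -7. ]
horn 333 [[0.29, 0.185, 0.005], [0.325, 0.296, 0.007], [0.38, 0.388, 0.013]] [334.1 307.2  72.3  30.2  84. ]
[357 185  36  20 310] [ 475.4 -396.3  116.7   44.5   -8.1]
[300 211  37  23 360] [ 601.8 -205.8  116.5   43.6  -11.3]
[307 248  40  23 427] [521.8 -73.8 117.3  45.4  -0.8]
[[ 0.41176959 -0.17320241  0.        ]
 [ 0.36117489 -0.20397309  0.        ]]
```

carry_out --commands '[[[34.0,-13.1,9.3],[0,0,0.438]],[[34.0,-13.1,9.3],[0,0,0.438]],[[34.0,-13.1,9.3],[0,0,0.438]],[[34.0,-13.1,9.3],[0,0,0.438]],[[34.0,-13.1,9.3],[0,0,0.438]],[[34.0,-13.1,9.3],[0,0,0.438]],[[34.0,-13.1,9.3],[0,0,0.438]],[[34.0,-13.1,9.3],[0,0,0.438]],[[34.0,-13.1,9.3],[0,0,0.438]],[[34.0,-13.1,9.3],[0,0,0.438]],[[34.0,-13.1,9.3],[0,0,0.438]],[[34.0,-13.1,9.3],[0,0,0.438]]]' --fingers 1

```text
time_s: 1.1
tool_pos: [0.4771, -0.3962, 0.1201]
eef_rot: [0.0, 0.998, -0.069, -0.001]
wrist_force: [-0.1, -0.6, 0.6]
grip_width: 0.0938
gripper_force: 0.0
```

```bash
cat >> h.py <<'E'
def go(x,y,z,yaw):
    from bench import get_state
    from scipy.spatial.transform import Rotation as Q
    s=get_state();q=s["eef_rot"];A=Q.from_quat(np.r_[q[1:],q[0]])
    T=Q.from_euler('z',yaw,degrees=True)*Q.from_euler('x',180,degrees=True)
    p=s["tool_pos"]
    print('t',round(float(s["time_s"]),2),'pos',np.round(p,4),'yaw',round(float(np.degrees(np.arctan2(A.as_matrix()[1,0],A.as_matrix()[0,0]))),1),'F',np.round(s["wrist_force"],2),'w',round(float(s["grip_width"]),4))
    print('cmd',np.round(A.inv().apply(np.array([x,y,z])-p)*100,2).tolist(),np.round((A.inv()*T).as_rotvec(),3).tolist())
E
python3 -c "
from h import *
go(.476,-.3955,.013,-8)"
```

```text
t 1.1 pos [ 0.4771 -0.3962  0.1201] yaw -8.0 F [-0.09 -0.61  0.61] w 0.0938
cmd [-0.1, -0.06, 10.71] [0.0, 0.001, 0.001]
```

carry_out --commands '[[[0,0,4],[0,0,0]],[[0,0,8],[0,0,0]],[[0,0,10.6],[0,0,0]],[[0,0,10.6],[0,0,0]],[[0,0,10.6],[0,0,0]]]'

```text
time_s: 1.52
tool_pos: [0.4756, -0.3974, 0.0142]
eef_rot: [-0.0, 0.997, -0.071, -0.001]
wrist_force: [0.1, -0.3, 0.1]
grip_width: 0.0942
gripper_force: 0.0
```

carry_out --commands '[[[0,0,0],[0,0,0]],[[0,0,0],[0,0,0]],[[0,0,0],[0,0,0]],[[0,0,0],[0,0,0]],[[0,0,0],[0,0,0]],[[0,0,0],[0,0,0]],[[0,0,0],[0,0,0]],[[0,0,0],[0,0,0]]]' --fingers 0

```text
time_s: 2.18
tool_pos: [0.4778, -0.3958, 0.0146]
eef_rot: [-0.0, 0.998, -0.069, 0.0]
wrist_force: [-0.3, 0.7, 2.1]
grip_width: 0.0459
gripper_force: 30.0
```

carry_out --commands '[[[0,0,0.3],[0,0,0]],[[0,0,0.3],[0,0,0]],[[0,0,0.3],[0,0,0]]]'

```text
time_s: 2.43
tool_pos: [0.478, -0.3958, 0.0142]
eef_rot: [-0.0, 0.998, -0.069, 0.0]
wrist_force: [-4.2, 4.4, 21.5]
grip_width: 0.0457
gripper_force: 30.0
```

carry_out --commands '[[[-0.7,0,0],[0,0,0]],[[-1.4,0,0],[0,0,0]],[[-2.1,0,0],[0,0,0]],[[-2.8,0,0],[0,0,0]],[[-3.5,0,0],[0,0,0]]]'

```text
time_s: 2.85
tool_pos: [0.4493, -0.3938, 0.0143]
eef_rot: [0.003, 0.998, -0.069, 0.006]
wrist_force: [7.2, -1.5, 10.6]
grip_width: 0.0458
gripper_force: 30.0
```

carry_out --commands '[[[-0.7,0,0],[0,0,0]],[[-1.4,0,0],[0,0,0]],[[-2.1,0,0],[0,0,0]]]'

```text
time_s: 3.1
tool_pos: [0.4287, -0.3912, 0.0143]
eef_rot: [0.003, 0.998, -0.069, 0.006]
wrist_force: [7.7, -1.0, 11.0]
grip_width: 0.0458
gripper_force: 30.0
```

carry_out --commands '[[[-0.7,0,0],[0,0,0]],[[-1.4,0,0],[0,0,0]]]'

```text
time_s: 3.27
tool_pos: [0.415, -0.3895, 0.0143]
eef_rot: [0.004, 0.998, -0.069, 0.006]
wrist_force: [7.7, -1.6, 11.3]
grip_width: 0.0456
gripper_force: 30.0
```

carry_out --commands '[[[0,0,-0.3],[0,0,0]],[[0,0,-0.3],[0,0,0]],[[0,0,-0.3],[0,0,0]]]'

```text
time_s: 3.52
tool_pos: [0.408, -0.3859, 0.0143]
eef_rot: [-0.0, 0.998, -0.07, -0.0]
wrist_force: [0.2, -0.2, 2.2]
grip_width: 0.0458
gripper_force: 30.0
```

carry_out --commands '[[[0,0,0],[0,0,0]],[[0,0,0],[0,0,0]],[[0,0,0],[0,0,0]],[[0,0,0],[0,0,0]],[[0,0,-4],[0,0,0]],[[0,0,-8],[0,0,0]],[[2,-3,-10.5],[0,0,0.052]]]' --fingers 1

```text
time_s: 4.1
tool_pos: [0.4265, -0.368, 0.1211]
eef_rot: [0.003, 0.995, -0.101, -0.0]
wrist_force: [1.1, -0.8, 0.3]
grip_width: 0.0888
gripper_force: 0.0
```

carry_out --commands '[[[14.6,-17.5,0],[0,0,0]],[[14.6,-17.5,0],[0,0,0]],[[14.6,-17.5,0],[0,0,0]],[[14.6,-17.5,0],[0,0,0]],[[14.6,-17.5,0],[0,0,0]],[[14.6,-17.5,0],[0,0,0]],[[14.6,-17.5,0],[0,0,0]],[[14.6,-17.5,0],[0,0,0]]]'

```text
time_s: 4.77
tool_pos: [0.6082, -0.2151, 0.1176]
eef_rot: [-0.0, 0.996, -0.094, -0.0]
wrist_force: [-1.2, -0.1, 0.4]
grip_width: 0.0942
gripper_force: 0.0
```

```bash
python3 -c "
from h import *
go(.601,-.2055,.014,-11)"
```

```text
t 4.77 pos [ 0.6082 -0.2151  0.1176] yaw -10.8 F [-1.2  -0.12  0.43] w 0.0942
cmd [-0.88, -0.8, 10.36] [-0.0, 0.001, 0.004]
```

carry_out --commands '[[[-0.9,-0.8,3],[0,0,0.004]],[[-0.9,-0.8,7],[0,0,0.004]],[[-0.9,-0.8,10.3],[0,0,0.004]],[[-0.9,-0.8,10.3],[0,0,0.004]],[[-0.9,-0.8,10.3],[0,0,0.004]]]'

```text
time_s: 5.18
tool_pos: [0.5978, -0.2088, 0.014]
eef_rot: [0.0, 0.995, -0.099, -0.002]
wrist_force: [-0.9, 0.3, 0.6]
grip_width: 0.0943
gripper_force: 0.0
```

carry_out --commands '[[[0,0,0],[0,0,0]],[[0,0,0],[0,0,0]],[[0,0,0],[0,0,0]],[[0,0,0],[0,0,0]],[[0,0,0],[0,0,0]],[[0,0,0],[0,0,0]],[[0,0,0],[0,0,0]],[[0,0,0],[0,0,0]]]' --fingers 0

```text
time_s: 5.85
tool_pos: [0.6006, -0.2069, 0.0154]
eef_rot: [-0.0, 0.995, -0.097, 0.0]
wrist_force: [0.2, 0.3, 2.1]
grip_width: 0.046
gripper_force: 30.0
```

carry_out --commands '[[[0,0,0.3],[0,0,0]],[[0,0,0.3],[0,0,0]],[[0,0,0.3],[0,0,0]]]'

```text
time_s: 6.1
tool_pos: [0.6007, -0.2069, 0.0151]
eef_rot: [-0.0, 0.995, -0.097, 0.0]
wrist_force: [-4.0, 3.1, 21.2]
grip_width: 0.0457
gripper_force: 30.0
```

carry_out --commands '[[[-0.7,0,0],[0,0,0]],[[-1.4,0,0],[0,0,0]],[[-2.1,0,0],[0,0,0]],[[-2.8,0,0],[0,0,0]],[[-3.5,0,0],[0,0,0]]]'

```text
time_s: 6.52
tool_pos: [0.571, -0.2018, 0.0151]
eef_rot: [0.001, 0.995, -0.097, 0.005]
wrist_force: [3.7, -0.9, 11.9]
grip_width: 0.0455
gripper_force: 30.0
```

carry_out --commands '[[[-0.7,0,0],[0,0,0]],[[-1.4,0,0],[0,0,0]],[[-2.1,0,0],[0,0,0]]]'

```text
time_s: 6.77
tool_pos: [0.5506, -0.1979, 0.0151]
eef_rot: [0.001, 0.995, -0.097, 0.005]
wrist_force: [4.2, 0.1, 13.2]
grip_width: 0.0455
gripper_force: 30.0
```

carry_out --commands '[[[-0.7,0,0],[0,0,0]],[[-1.4,0,0],[0,0,0]]]'

```text
time_s: 6.93
tool_pos: [0.5371, -0.1953, 0.0151]
eef_rot: [0.001, 0.995, -0.098, 0.006]
wrist_force: [3.8, -1.7, 13.5]
grip_width: 0.0456
gripper_force: 30.0
```

carry_out --commands '[[[0,0,-0.3],[0,0,0]],[[0,0,-0.3],[0,0,0]],[[0,0,-0.3],[0,0,0]]]'

```text
time_s: 7.18
tool_pos: [0.5318, -0.1934, 0.0152]
eef_rot: [-0.0, 0.995, -0.097, -0.0]
wrist_force: [0.7, 0.9, 7.8]
grip_width: 0.0458
gripper_force: 30.0
```

P2 reads about 0.3, which is ambiguous. I'll feel it again in both directions so that any bias cancels.

carry_out --commands '[[[0,0,0.2],[0,0,0]],[[0,0,0.2],[0,0,0]]]'

```text
time_s: 7.35
tool_pos: [0.5318, -0.1934, 0.0151]
eef_rot: [-0.0, 0.995, -0.097, -0.0]
wrist_force: [-3.6, 2.3, 21.4]
grip_width: 0.0459
gripper_force: 30.0
```

carry_out --commands '[[[0.5,0,0],[0,0,0]],[[1.0,0,0],[0,0,0]],[[1.5,0,0],[0,0,0]],[[2.0,0,0],[0,0,0]]]'

```text
time_s: 7.68
tool_pos: [0.5502, -0.1975, 0.0151]
eef_rot: [-0.0, 0.995, -0.098, -0.001]
wrist_force: [-6.7, 1.2, 22.4]
grip_width: 0.0454
gripper_force: 30.0
```

carry_out --commands '[[[0.5,0,0],[0,0,0]]]'

```text
time_s: 7.77
tool_pos: [0.5552, -0.1985, 0.0151]
eef_rot: [-0.0, 0.995, -0.098, -0.001]
wrist_force: [-6.7, 1.9, 22.9]
grip_width: 0.0459
gripper_force: 30.0
```

carry_out --commands '[[[-0.5,0,0],[0,0,0]],[[-1.0,0,0],[0,0,0]],[[-1.5,0,0],[0,0,0]],[[-2.0,0,0],[0,0,0]]]'

```text
time_s: 8.1
tool_pos: [0.5411, -0.1958, 0.0151]
eef_rot: [0.001, 0.995, -0.097, 0.004]
wrist_force: [3.4, -0.9, 11.9]
grip_width: 0.0455
gripper_force: 30.0
```

carry_out --commands '[[[-0.5,0,0],[0,0,0]]]'

```text
time_s: 8.18
tool_pos: [0.5362, -0.1948, 0.0151]
eef_rot: [0.001, 0.995, -0.097, 0.004]
wrist_force: [3.7, -0.8, 12.5]
grip_width: 0.0458
gripper_force: 30.0
```

carry_out --commands '[[[0,0,-0.4],[0,0,0]],[[0,0,-0.4],[0,0,0]],[[0,0,-0.4],[0,0,0]]]'

```text
time_s: 8.43
tool_pos: [0.5315, -0.1933, 0.0168]
eef_rot: [-0.0, 0.995, -0.097, -0.0]
wrist_force: [1.1, -0.8, -1.2]
grip_width: 0.0455
gripper_force: 30.0
```

carry_out --commands '[[[0,0,0.15],[0,0,0]],[[0,0,0.15],[0,0,0]],[[0,0,0.15],[0,0,0]]]'

```text
time_s: 8.68
tool_pos: [0.5316, -0.1933, 0.0152]
eef_rot: [-0.0, 0.995, -0.097, -0.0]
wrist_force: [0.0, 0.5, -1.0]
grip_width: 0.0456
gripper_force: 30.0
```

carry_out --commands '[[[0,0,0],[0,0,0]],[[0,0,0],[0,0,0]],[[0,0,0],[0,0,0]],[[0,0,0],[0,0,0]],[[0,0,-4],[0,0,0]],[[0,0,-8],[0,0,0]],[[0,0,-10],[0,0,0]]]' --fingers 1

```text
time_s: 9.27
tool_pos: [0.5332, -0.1943, 0.1189]
eef_rot: [0.001, 0.995, -0.098, 0.002]
wrist_force: [0.3, 0.0, 0.5]
grip_width: 0.0887
gripper_force: 0.0
```

carry_out --commands '[[[-3.3,-11.5,0],[0,0,-0.18]],[[-3.3,-11.5,0],[0,0,-0.18]],[[-3.3,-11.5,0],[0,0,-0.18]],[[-3.3,-11.5,0],[0,0,-0.18]],[[-3.3,-11.5,0],[0,0,-0.18]],[[-3.3,-11.5,0],[0,0,-0.18]]]'

```text
time_s: 9.77
tool_pos: [0.5219, -0.0749, 0.1159]
eef_rot: [0.0, 1.0, -0.008, 0.0]
wrist_force: [0.4, -0.2, 1.0]
grip_width: 0.0941
gripper_force: 0.0
```

```bash
python3 -c "
from h import *
go(.521,-.074,.014,-0.6)"
```

```text
t 9.77 pos [ 0.5219 -0.0749  0.1159] yaw -0.9 F [ 0.42 -0.21  1.  ] w 0.0941
cmd [-0.1, -0.1, 10.19] [0.001, -0.0, -0.005]
```

carry_out --commands '[[[-0.1,-0.1,3],[0,0,0]],[[-0.1,-0.1,7],[0,0,0]],[[-0.1,-0.1,10.1],[0,0,0]],[[-0.1,-0.1,10.1],[0,0,0]],[[-0.1,-0.1,10.1],[0,0,0]]]'

```text
time_s: 10.18
tool_pos: [0.5196, -0.0752, 0.0139]
eef_rot: [0.0, 1.0, -0.009, -0.002]
wrist_force: [0.0, -0.5, 0.1]
grip_width: 0.0939
gripper_force: 0.0
```

carry_out --commands '[[[0,0,0],[0,0,0]],[[0,0,0],[0,0,0]],[[0,0,0],[0,0,0]],[[0,0,0],[0,0,0]],[[0,0,0],[0,0,0]],[[0,0,0],[0,0,0]],[[0,0,0],[0,0,0]],[[0,0,0],[0,0,0]]]' --fingers 0

```text
time_s: 10.85
tool_pos: [0.5208, -0.0731, 0.0149]
eef_rot: [0.0, 1.0, -0.008, 0.0]
wrist_force: [-0.7, -0.4, 3.7]
grip_width: 0.0459
gripper_force: 29.9
```

carry_out --commands '[[[0,0,0.2],[0,0,0]],[[0,0,0.2],[0,0,0]],[[0,0,0.2],[0,0,0]]]'

```text
time_s: 11.1
tool_pos: [0.521, -0.0731, 0.0146]
eef_rot: [-0.0, 1.0, -0.008, 0.0]
wrist_force: [-3.4, 1.3, 20.6]
grip_width: 0.0458
gripper_force: 30.0
```

carry_out --commands '[[[0.7,0,0],[0,0,0]],[[1.4,0,0],[0,0,0]],[[2.1,0,0],[0,0,0]],[[2.8,0,0],[0,0,0]],[[3.5,0,0],[0,0,0]]]'

```text
time_s: 11.52
tool_pos: [0.5544, -0.0741, 0.0146]
eef_rot: [-0.0, 1.0, -0.008, -0.001]
wrist_force: [-6.1, 0.6, 19.9]
grip_width: 0.0458
gripper_force: 29.9
```

carry_out --commands '[[[0.7,0,0],[0,0,0]],[[1.4,0,0],[0,0,0]],[[2.1,0,0],[0,0,0]],[[2.8,0,0],[0,0,0]],[[3.5,0,0],[0,0,0]]]'

```text
time_s: 11.93
tool_pos: [0.5899, -0.0747, 0.0146]
eef_rot: [-0.0, 1.0, -0.008, -0.001]
wrist_force: [-5.5, 1.0, 17.8]
grip_width: 0.0459
gripper_force: 29.9
```

carry_out --commands '[[[-0.5,0,0],[0,0,0]],[[-1.0,0,0],[0,0,0]],[[-1.5,0,0],[0,0,0]]]'

```text
time_s: 12.18
tool_pos: [0.5796, -0.0745, 0.0147]
eef_rot: [0.0, 1.0, -0.008, 0.004]
wrist_force: [2.9, -0.1, 9.4]
grip_width: 0.0456
gripper_force: 29.9
```

carry_out --commands '[[[0,0,-0.2],[0,0,0]],[[0,0,-0.2],[0,0,0]],[[0,0,-0.2],[0,0,0]]]'

```text
time_s: 12.43
tool_pos: [0.5755, -0.074, 0.0147]
eef_rot: [-0.0, 1.0, -0.008, -0.0]
wrist_force: [-0.2, 0.1, 3.9]
grip_width: 0.0458
gripper_force: 29.9
```

Blocks P1 and P2 both read about 0.30, and P3 reads about 0.69, so P1 and P2 are smooth and P3 is rough. Next is the bin.

carry_out --commands '[[[0,0,0],[0,0,0]],[[0,0,0],[0,0,0]],[[0,0,0],[0,0,0]],[[0,0,0],[0,0,0]],[[0,0,-4],[0,0,0]],[[0,0,-8],[0,0,0]],[[0,0,-12],[0,0,0]],[[0,0,-16],[0,0,0]],[[0,0,-20],[0,0,0]],[[0,0,-24],[0,0,0]],[[0,0,-24],[0,0,0]]]' --fingers 1

```text
time_s: 13.35
tool_pos: [0.5804, -0.075, 0.2628]
eef_rot: [0.001, 1.0, -0.008, 0.007]
wrist_force: [1.3, 0.2, 1.5]
grip_width: 0.0941
gripper_force: 0.0
```

carry_out --commands '[[[-20.0,-28,0],[0,0,0]],[[-20.0,-28,0],[0,0,0]],[[-20.0,-28,0],[0,0,0]],[[-20.0,-28,0],[0,0,0]],[[-20.0,-28,0],[0,0,0]],[[-20.0,-28,0],[0,0,0]],[[-20.0,-28,0],[0,0,0]],[[-20.0,-28,0],[0,0,0]],[[-20.0,-28,0],[0,0,0]],[[-20.0,-28,0],[0,0,0]],[[-20.0,-28,0],[0,0,0]],[[-20.0,-28,0],[0,0,0]]]' --fingers 0

```text
time_s: 14.35
tool_pos: [0.3809, 0.2077, 0.2547]
eef_rot: [0.0, 1.0, -0.009, 0.0]
wrist_force: [0.7, -0.0, 0.3]
grip_width: 0.0173
gripper_force: 0.0
```

Run:
```python
from h import *
from bench import camera
go(.375,.204,.178,0)
c=camera("side");cv2.imwrite('pics/s1.png',c["pixels"][:,:,::-1])
c=camera("top")
print(blocks(c,[(300,195,332,270),(340,195,375,260),(395,240,433,310)]))
```

```text
t 14.35 pos [0.3809 0.2077 0.2547] yaw -1.0 F [ 0.67 -0.    0.32] w 0.0173
cmd [-0.59, 0.38, 7.67] [0.001, -0.001, -0.017]
[array([ 5.740e+02, -7.460e+01,  1.127e+02,  4.110e+01, -5.000e-01]), array([ 531. , -194.3,  116.1,   42.4,  -11. ]), array([ 405.4, -385.5,  116.1,   43.2,   -8.3])]
```

View pics/s1.png

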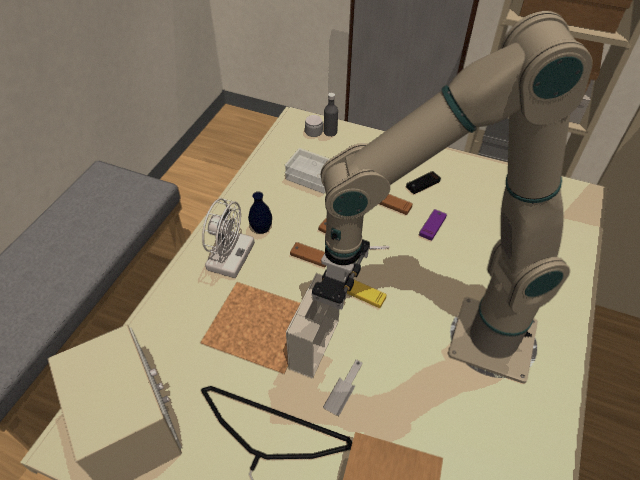

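The side view shows the gripper just in front of the bin top at about (330,285), with all else undisturbed.

carry_out --commands '[[[-0.6,0.4,3.5],[0,0,0]],[[-0.6,0.4,7.5],[0,0,0]],[[-0.6,0.4,7.5],[0,0,0]],[[-0.6,0.4,7.5],[0,0,0]]]'

```text
time_s: 14.78
tool_pos: [0.3735, 0.2034, 0.1789]
eef_rot: [0.001, 1.0, -0.009, -0.002]
wrist_force: [0.3, -0.9, 0.5]
grip_width: 0.0008
gripper_force: 0.0
```

carry_out --commands '[[[1.2,0,0],[0,0,0]],[[2.4,0,0],[0,0,0]],[[3.6,0,0],[0,0,0]],[[4.8,0,0],[0,0,0]],[[6,0,0],[0,0,0]],[[7.2,0,0],[0,0,0]],[[8.4,0,0],[0,0,0]],[[9.6,0,0],[0,0,0]]]'

```text
time_s: 15.45
tool_pos: [0.4725, 0.2036, 0.1826]
eef_rot: [-0.001, 1.0, -0.008, 0.002]
wrist_force: [0.2, 0.1, -0.7]
grip_width: 0.0003
gripper_force: 0.0
```

carry_out --commands '[[[0.8,0,0],[0,0,0]],[[1.6,0,0],[0,0,0]],[[1.6,0,0],[0,0,0]],[[1.6,0,0],[0,0,0]],[[1.6,0,-5],[0,0,0]],[[1.6,0,-8],[0,0,0]],[[1.6,6,-8],[0,0,0]],[[1.6,10,-8],[0,0,0]],[[1.6,14,-8],[0,0,0]],[[1.6,17,-8],[0,0,0]],[[1.6,20,-8],[0,0,0]],[[1.6,20,-8],[0,0,0]]]' --fingers 1

```text
time_s: 16.45
tool_pos: [0.4815, -0.0045, 0.2603]
eef_rot: [0.002, 1.0, -0.013, -0.0]
wrist_force: [-0.3, 0.3, 0.2]
grip_width: 0.0769
gripper_force: 0.0
```

Run:
```python
from h import *
from bench import camera
go(.531,-.1943,.12,-11)
c=camera("top");cv2.imwrite('pics/t2.png',c["pixels"][:,:,::-1])
P=cloud(c);q=P[150:300,170:290].reshape(-1,3)
r=q[(q[:,2]>.055)&(q[:,2]<.095)];print('rim',np.round(np.percentile(r,[1,50,99],axis=0),3).tolist())
m=np.zeros((480,640),bool);m[150:290,175:285]=np.nan_to_num((P[...,2]>.055)&(P[...,2]<.095))[150:290,175:285]
print(rect(c,m,.075))
```

```text
t 16.45 pos [ 0.4815 -0.0045  0.2603] yaw -1.5 F [-0.26  0.25  0.2 ] w 0.0769
cmd [5.44, 18.79, 14.1] [0.004, -0.0, 0.166]
rim [[0.476, 0.019, 0.055], [0.629, 0.21, 0.071], [0.801, 0.3, 0.092]]
[571.7 205.2 193.4 190.    1.4]
```

View pics/t2.png

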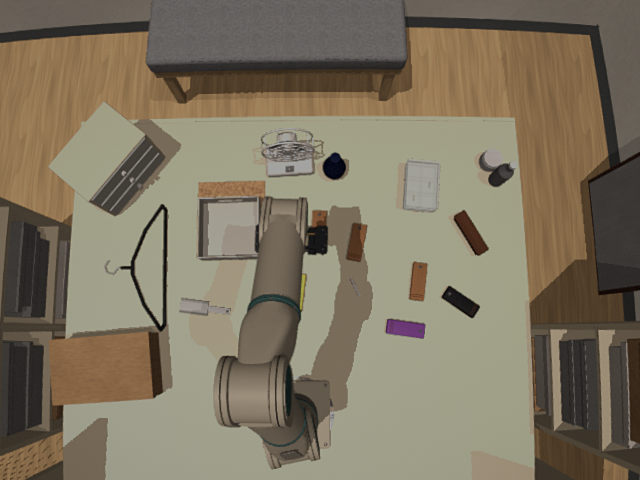

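The bin lies mouth up at pixel (229,228), and its centre is about (0.572, 0.205). Now I pick the block at (357,242).

carry_out --commands '[[[5.4,18.8,12],[0,0,0.166]],[[5.4,18.8,12],[0,0,0.166]],[[5.4,18.8,12],[0,0,0.166]],[[5.4,18.8,12],[0,0,0.166]],[[5.4,18.8,12],[0,0,0.166]],[[5.4,18.8,12],[0,0,0.166]],[[5.4,18.8,12],[0,0,0.166]],[[5.4,18.8,12],[0,0,0.166]],[[5.4,18.8,12],[0,0,0.166]]]'

```text
time_s: 17.25
tool_pos: [0.5344, -0.1827, 0.14]
eef_rot: [-0.001, 0.996, -0.089, -0.0]
wrist_force: [0.5, 0.4, 1.1]
grip_width: 0.0936
gripper_force: 0.0
```

```bash
python3 -c "
from h import *
go(.531,-.1938,.014,-11)"
```

```text
t 17.25 pos [ 0.5344 -0.1827  0.14  ] yaw -10.2 F [0.5  0.38 1.12] w 0.0936
cmd [-0.13, 1.18, 12.6] [-0.002, 0.0, 0.013]
```

carry_out --commands '[[[-0.1,0.9,4],[0,0,0.012]],[[-0.1,0.9,8],[0,0,0.012]],[[-0.1,0.9,10],[0,0,0.012]],[[-0.1,0.9,10],[0,0,0.012]]]'

```text
time_s: 17.58
tool_pos: [0.5292, -0.1901, 0.0369]
eef_rot: [-0.002, 0.995, -0.095, -0.003]
wrist_force: [-1.0, 1.6, 0.2]
grip_width: 0.0941
gripper_force: 0.0
```

```bash
python3 -c "
from h import *
go(.531,-.1938,.014,-11)"
```

```text
t 17.58 pos [ 0.5292 -0.1901  0.0369] yaw -10.9 F [-1.04  1.62  0.21] w 0.0941
cmd [0.27, 0.34, 2.29] [-0.003, 0.007, 0.002]
```

carry_out --commands '[[[0.1,0.2,2.3],[0,0,0]],[[0.1,0.2,2.3],[0,0,0]],[[0.1,0.2,2.3],[0,0,0]]]'

```text
time_s: 17.83
tool_pos: [0.5327, -0.1948, 0.018]
eef_rot: [-0.0, 0.995, -0.096, 0.0]
wrist_force: [-0.1, -0.0, 0.8]
grip_width: 0.094
gripper_force: 0.0
```

carry_out --commands '[[[0,0,0],[0,0,0]],[[0,0,0],[0,0,0]],[[0,0,0],[0,0,0]],[[0,0,0],[0,0,0]],[[0,0,0],[0,0,0]],[[0,0,0],[0,0,0]],[[0,0,0],[0,0,0]],[[0,0,-3],[0,0,0]],[[0,0,-7],[0,0,0]],[[0,0,-11],[0,0,0]],[[0,0,-15],[0,0,0]],[[0,0,-15],[0,0,0]]]' --fingers 0

```text
time_s: 18.83
tool_pos: [0.5365, -0.1984, 0.174]
eef_rot: [0.002, 0.995, -0.097, 0.006]
wrist_force: [-0.1, -0.8, 0.1]
grip_width: 0.0173
gripper_force: 0.0
```

```bash
python3 -c "
from h import *
go(.572,.165,.16,1)"
```

```text
t 18.83 pos [ 0.5365 -0.1984  0.174 ] yaw -11.1 F [-0.09 -0.8   0.14] w 0.0173
cmd [-3.53, -36.35, 1.29] [0.003, -0.013, -0.211]
```

The lift began just before the fingers had closed, so the block was not gripped. I'll check where it lies and retry.

carry_out --commands '[[[0,0,0],[0,0,0]],[[0,0,0],[0,0,0]],[[0,0,0],[0,0,0]],[[0,0,0],[0,0,0]],[[0,0,0],[0,0,0]],[[0,0,0],[0,0,0]],[[0,0,0],[0,0,0]]]' --fingers 1

```text
time_s: 19.42
tool_pos: [0.5317, -0.1962, 0.1661]
eef_rot: [-0.0, 0.995, -0.097, -0.001]
wrist_force: [0.0, 0.3, 0.2]
grip_width: 0.0608
gripper_force: 0.0
```

Run:
```python
from h import *
from bench import camera
c=camera("side");m=brown(c);n,l,s,ce=cv2.connectedComponentsWithStats(m.astype(np.uint8))
for i in range(1,n):
    if 150<s[i,4]<900: print(s[i],rect(c,l==i,0.015))
c=camera("top");print(blocks(c,[(340,195,375,265)]))
cv2.imwrite('pics/s3.png',c["pixels"][150:310,240:440,::-1].repeat(3,0).repeat(3,1))
go(.531,-.194,.014,-11)
```

```text
[375 192  37  20 326] [ 405.8 -387.3  117.5   45.3   -7.7]
[327 221  30  21 291] [ 520.3 -194.7   94.5   46.3  -11.9]
[291 243  39  22 422] [576.1 -75.3 117.9  45.1  -1.9]
[201 283  45  74 556] [673.8 215.8 215.5 111.8 -88.7]Traceback (most recent call last):
  File "<stdin>", line 6, in <module>
  File "h.py", line 21, in blocks
    k=np.zeros_like(m);k[v0:v1,u0:u1]=m[v0:v1,u0:u1];o.append(rect(c,k,z))
                                                              ~~~~^^^^^^^
  File "h.py", line 10, in rect
    k=max(cs,key=cv2.contourArea)
ValueError: max() iterable argument is empty
```

Block unmoved: its near end is at x ≈ 0.473.

carry_out --commands '[[[0,-0.2,4],[0,0,0]],[[0,-0.2,8],[0,0,0]],[[0,-0.2,12],[0,0,0]],[[0,-0.2,15.1],[0,0,0]],[[0,-0.2,15.1],[0,0,0]],[[0,-0.2,15.1],[0,0,0]]]'

```text
time_s: 20.02
tool_pos: [0.5315, -0.1941, 0.0149]
eef_rot: [-0.0, 0.995, -0.097, -0.001]
wrist_force: [0.7, -0.1, 1.3]
grip_width: 0.0942
gripper_force: 0.0
```

carry_out --commands '[[[0,0,0],[0,0,0]],[[0,0,0],[0,0,0]],[[0,0,0],[0,0,0]],[[0,0,0],[0,0,0]],[[0,0,0],[0,0,0]],[[0,0,0],[0,0,0]],[[0,0,0],[0,0,0]],[[0,0,0],[0,0,0]],[[0,0,0],[0,0,0]]]' --fingers 0

```text
time_s: 20.77
tool_pos: [0.5325, -0.1943, 0.0159]
eef_rot: [0.0, 0.995, -0.096, 0.0]
wrist_force: [0.0, 0.2, 2.9]
grip_width: 0.0456
gripper_force: 30.0
```

carry_out --commands '[[[0,0,-3],[0,0,0]],[[0,0,-6],[0,0,0]],[[0,0,-9],[0,0,0]],[[0,0,-12],[0,0,0]],[[0,0,-15],[0,0,0]],[[0,0,-15],[0,0,0]],[[0,0,-15],[0,0,0]]]'

```text
time_s: 21.35
tool_pos: [0.5334, -0.1946, 0.1672]
eef_rot: [0.0, 0.995, -0.096, 0.002]
wrist_force: [-0.4, 0.7, -1.1]
grip_width: 0.0459
gripper_force: 30.0
```

```bash
python3 -c "
from h import *
go(.572,.162,.16,1)"
```

```text
t 21.35 pos [ 0.5334 -0.1946  0.1672] yaw -11.1 F [-0.39  0.65 -1.1 ] w 0.0459
cmd [-3.06, -35.74, 0.7] [0.001, -0.003, -0.211]
```

carry_out --commands '[[[-3.1,-35.7,0],[0,0,-0.21]],[[-3.1,-35.7,0],[0,0,-0.21]],[[-3.1,-35.7,0],[0,0,-0.21]],[[-3.1,-35.7,0],[0,0,-0.21]],[[-3.1,-35.7,0],[0,0,-0.21]],[[-3.1,-35.7,0],[0,0,-0.21]],[[-3.1,-35.7,0],[0,0,-0.21]],[[-3.1,-35.7,0],[0,0,-0.21]],[[-3.1,-35.7,0],[0,0,-0.21]],[[-3.1,-35.7,0],[0,0,-0.21]],[[-3.1,-35.7,0],[0,0,-0.21]],[[-3.1,-35.7,0],[0,0,-0.21]]]'

```text
time_s: 22.35
tool_pos: [0.5695, 0.1606, 0.1642]
eef_rot: [0.001, 1.0, 0.008, -0.001]
wrist_force: [0.1, -1.3, -0.6]
grip_width: 0.0456
gripper_force: 30.0
```

```bash
python3 -c "
from h import *
go(.572,.162,.027,1)"
```

```text
t 22.35 pos [0.5695 0.1606 0.1642] yaw 0.9 F [ 0.06 -1.31 -0.56] w 0.0456
cmd [0.29, -0.17, 13.72] [0.002, 0.003, -0.001]
```

carry_out --commands '[[[0.2,-0.1,4],[0,0,0]],[[0.2,-0.1,8],[0,0,0]],[[0.2,-0.1,11],[0,0,0]],[[0.2,-0.1,13],[0,0,0]],[[0.2,-0.1,13.7],[0,0,0]],[[0.2,-0.1,13.7],[0,0,0]],[[0.2,-0.1,13.7],[0,0,0]]]'

```text
time_s: 22.93
tool_pos: [0.5732, 0.1617, 0.0293]
eef_rot: [0.0, 1.0, 0.007, 0.0]
wrist_force: [0.5, -0.0, 0.2]
grip_width: 0.0459
gripper_force: 30.0
```

carry_out --commands '[[[0,0,0],[0,0,0]],[[0,0,0],[0,0,0]],[[0,0,0],[0,0,0]],[[0,0,0],[0,0,0]],[[0,0,-4],[0,0,0]],[[0,0,-8],[0,0,0]],[[0,0,-12],[0,0,0]],[[0,0,-15],[0,0,0]],[[0,0,-15],[0,0,0]]]' --fingers 0.64

```text
time_s: 23.68
tool_pos: [0.5769, 0.1641, 0.1859]
eef_rot: [-0.002, 1.0, 0.008, 0.006]
wrist_force: [0.6, 0.4, 0.7]
grip_width: 0.06
gripper_force: 0.0
```

```bash
python3 -c "
from h import *
go(.575,-.0745,.14,-0.8)"
```

```text
t 23.68 pos [0.5769 0.1641 0.1859] yaw 1.0 F [0.57 0.35 0.68] w 0.06
cmd [-0.65, 23.87, 4.49] [-0.004, -0.012, 0.031]
```

carry_out --commands '[[[0.2,23.7,0],[0,0,0.031]],[[0.2,23.7,0],[0,0,0.031]],[[0.2,23.7,0],[0,0,0.031]],[[0.2,23.7,0],[0,0,0.031]],[[0.2,23.7,3],[0,0,0.031]],[[0.2,23.7,6],[0,0,0.031]],[[0.2,23.7,9],[0,0,0.031]],[[0.2,23.7,9],[0,0,0.031]],[[0.2,23.7,9],[0,0,0.031]]]' --fingers 1

```text
time_s: 24.43
tool_pos: [0.5766, -0.0737, 0.0871]
eef_rot: [-0.0, 1.0, -0.008, -0.002]
wrist_force: [0.0, 0.4, 0.8]
grip_width: 0.0944
gripper_force: 0.0
```

```bash
python3 -c "
from h import *
go(.575,-.0745,.015,-0.8)"
```

```text
t 24.43 pos [ 0.5766 -0.0737  0.0871] yaw -0.9 F [0.02 0.37 0.76] w 0.0944
cmd [-0.12, 0.09, 7.21] [-0.001, 0.005, -0.001]
```

carry_out --commands '[[[-0.2,0,4],[0,0,0]],[[-0.2,0,7.1],[0,0,0]],[[-0.2,0,7.1],[0,0,0]],[[-0.2,0,7.1],[0,0,0]]]'

```text
time_s: 24.77
tool_pos: [0.5771, -0.0721, 0.0189]
eef_rot: [-0.0, 1.0, -0.006, 0.0]
wrist_force: [0.1, 0.4, 1.0]
grip_width: 0.094
gripper_force: 0.0
```

carry_out --commands '[[[0,0,0],[0,0,0]],[[0,0,0],[0,0,0]],[[0,0,0],[0,0,0]],[[0,0,0],[0,0,0]],[[0,0,0],[0,0,0]],[[0,0,0],[0,0,0]],[[0,0,0],[0,0,0]],[[0,0,0],[0,0,0]],[[0,0,0],[0,0,0]]]' --fingers 0

```text
time_s: 25.52
tool_pos: [0.5765, -0.0739, 0.0178]
eef_rot: [0.0, 1.0, -0.007, -0.0]
wrist_force: [-0.5, 0.0, 2.0]
grip_width: 0.0458
gripper_force: 29.9
```

carry_out --commands '[[[0,0,-3],[0,0,0]],[[0,0,-6],[0,0,0]],[[0,0,-9],[0,0,0]],[[0,0,-12],[0,0,0]],[[0,0,-15],[0,0,0]],[[0,0,-15],[0,0,0]],[[0,0,-15],[0,0,0]]]'

```text
time_s: 26.1
tool_pos: [0.5775, -0.0739, 0.1692]
eef_rot: [0.0, 1.0, -0.007, 0.002]
wrist_force: [0.4, 1.0, -1.2]
grip_width: 0.0457
gripper_force: 29.9
```

Run:
```python
from h import *
from bench import camera
go(.572,.245,.16,1)
c=camera("top");P=cloud(c);cv2.imwrite('pics/t4.png',c["pixels"][150:310,160:360,::-1].repeat(3,0).repeat(3,1))
```

```text
t 26.1 pos [ 0.5775 -0.0739  0.1692] yaw -0.8 F [ 0.38  1.03 -1.23] w 0.0457
cmd [-1.01, -31.88, 0.91] [0.0, -0.003, -0.032]
```

View pics/t4.png

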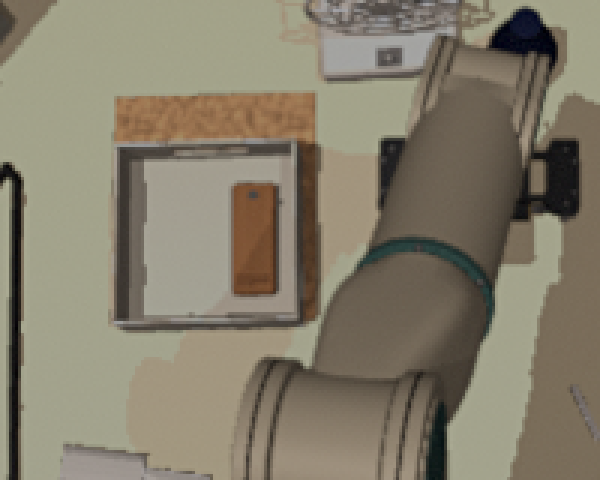

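The first block lies flat in the bin's right half at crop (255,238), and the second is held in the gripper.

carry_out --commands '[[[-0.8,-31.8,0],[0,0,-0.032]],[[-0.8,-31.8,0],[0,0,-0.032]],[[-0.8,-31.8,0],[0,0,-0.032]],[[-0.8,-31.8,0],[0,0,-0.032]],[[-0.8,-31.8,0],[0,0,-0.032]],[[-0.8,-31.8,0],[0,0,-0.032]],[[-0.8,-31.8,0],[0,0,-0.032]],[[-0.8,-31.8,0],[0,0,-0.032]],[[-0.8,-31.8,0],[0,0,-0.032]],[[-0.8,-31.8,0],[0,0,-0.032]],[[-0.8,-31.8,0],[0,0,-0.032]]]'

```text
time_s: 27.07
tool_pos: [0.5722, 0.2425, 0.166]
eef_rot: [0.001, 1.0, 0.008, -0.001]
wrist_force: [0.9, -0.4, -0.0]
grip_width: 0.0456
gripper_force: 29.9
```

```bash
python3 -c "
from h import *
go(.572,.247,.030,1)"
```

```text
t 27.07 pos [0.5722 0.2425 0.166 ] yaw 1.0 F [ 0.89 -0.39 -0.02] w 0.0456
cmd [0.02, -0.49, 13.6] [0.003, 0.003, -0.001]
```

carry_out --commands '[[[0,-0.3,4],[0,0,0]],[[0,-0.3,8],[0,0,0]],[[0,-0.3,11],[0,0,0]],[[0,-0.3,13],[0,0,0]],[[0,-0.3,13.6],[0,0,0]],[[0,-0.3,13.6],[0,0,0]],[[0,-0.3,13.6],[0,0,0]]]'

```text
time_s: 27.65
tool_pos: [0.5739, 0.2458, 0.0323]
eef_rot: [0.0, 1.0, 0.008, 0.0]
wrist_force: [0.4, 0.1, -0.0]
grip_width: 0.0456
gripper_force: 29.9
```

carry_out --commands '[[[0,0,0],[0,0,0]],[[0,0,0],[0,0,0]],[[0,0,0],[0,0,0]],[[0,0,0],[0,0,0]],[[0,0,-4],[0,0,0]],[[0,0,-8],[0,0,0]],[[0,0,-12],[0,0,0]],[[0,0,-16],[0,0,0]],[[0,12,-20],[0,0,0]],[[0,25,-20],[0,0,0]],[[0,25,-20],[0,0,0]],[[0,25,-20],[0,0,0]]]' --fingers 0.64

```text
time_s: 28.65
tool_pos: [0.5758, 0.0824, 0.2221]
eef_rot: [-0.0, 1.0, 0.009, 0.001]
wrist_force: [0.3, -1.1, -0.2]
grip_width: 0.0599
gripper_force: 0.0
```

carry_out --commands '[[[0,18,0],[0,0,0]],[[0,18,0],[0,0,0]],[[0,18,0],[0,0,0]],[[0,18,0],[0,0,0]],[[0,18,0],[0,0,0]],[[0,18,0],[0,0,0]],[[0,18,0],[0,0,0]]]'

```text
time_s: 29.23
tool_pos: [0.579, -0.0965, 0.221]
eef_rot: [-0.0, 1.0, 0.008, 0.0]
wrist_force: [0.2, 0.5, 0.2]
grip_width: 0.0603
gripper_force: 0.0
```

Run:
```python
from h import *
from bench import camera
go(.572,.245,.16,1)
c=camera("top");P=cloud(c);cv2.imwrite('pics/t5.png',c["pixels"][:,:,::-1])
q=P[190:265,190:268].reshape(-1,3);r=q[(q[:,2]>.06)&(q[:,2]<.09)];print(np.round(np.percentile(r,[1,50,99],axis=0),3).tolist())
m=brown(c);n,l,s,ce=cv2.connectedComponentsWithStats(m.astype(np.uint8))
for i in range(1,n):
    if 250<s[i,4]<900:print(s[i],np.round(np.nanmedian(P[l==i],axis=0),3))
```

```text
t 29.23 pos [ 0.579  -0.0965  0.221 ] yaw 0.9 F [0.24 0.51 0.24] w 0.0603
cmd [-0.16, -34.15, 6.12] [-0.001, -0.0, -0.001]
[[0.477, 0.11, 0.061], [0.569, 0.215, 0.072], [0.669, 0.301, 0.081]]
[211 212  15  36 478] [0.569 0.244 0.028]
[238 212  14  36 469] [0.571 0.16  0.028]
[410 262  17  39 486] [ 0.404 -0.385  0.019]
```

View pics/t5.png

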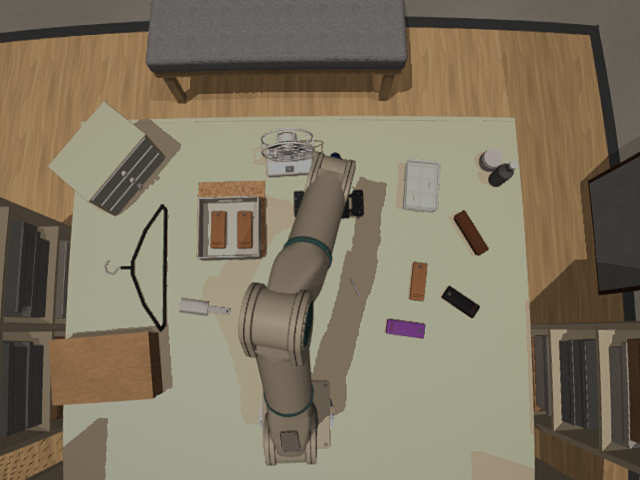

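Both smooth blocks lie flat in the bin at (218,230) and (244,230). The rough one lies flat on the shelf at (418,281), and nothing else has moved.

```bash
python3 -c "
from bench import *
print(finish_job())"
```

```text
the job is handed in; nothing more can be done
None
```

The job is handed in at about 29 s: the bin lies mouth up on the liner with the two smooth blocks (drag ratio about 0.30 each) in it, the rough one (about 0.69) lies flat on the shelf, and no verdict was returned.

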